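# Tip the walnut rosette down to the green end of its rocking tray

### The job

Two rocking trays stand on the carvers' bench, each with one carved rosette lying in it. Take the tray with the dark walnut rosette and push its green-painted ledge down as far as it goes, so that the rosette slides to the green end, ready for the finisher to collect; leave the tray tipped like that and let go. Do not touch the rosette itself, and leave the tray with the pale rosette level.

Things in the scene. Friction and masses are not known exactly. Their poses are not given: they have to be found in the camera images.
- walnut_rosette: the dark brown, nearly black, round carved rosette, 56 mm across, 20 mm high, 60 g; origin at the centre of its underside. It lies loose on the slick white floor of its tray, level at the start, and begins to slide at a tilt of about 9 to 14 degrees
- walnut_tray (a joint): tilt (rad) of the tray holding the walnut rosette: 0 level (start), positive green end down, stops at -0.42 and 0.42. Stiff hinge: 1.5 to 3 N on a ledge moves it, it stays where left. A pale wooden box with white floor on a dark stand, rocking about its middle: inside 150 x 76 mm, 30 mm deep, end walls 8, side walls 7 mm thick; rim 116 mm above the bench when level
- walnut_ledge (a point): centre of the top of that tray's green ledge (42 along x, 80 across, 8 mm thick; the other end's is bare wood), flush with the rim, tilting with the tray. x points outwards along the tray, y across, z up; any yaw. Hinge axis along y, 104 mm behind (x) and 38 mm below (z) it; inner end wall 29 mm behind, tray floor 30 mm below. 116 mm above the bench when level, about 70 mm fully tipped
- pale_tray (a joint): tilt of the other, identical tray, which holds the pale yellowish rosette, rad: 0 level (start), same signs and stops. It must stay level
There are look-alikes about, which are no part of the job. What is meant by the walnut_rosette is not orange, and is the smaller of those in its own colour.

How it is judged:
At the end, for the whole second after the job is handed in: the walnut tray stays tipped green end down by more than 0.32 rad, the walnut rosette lies at rest in it, flat on its floor and within 15 mm of the green end wall, and the pale tray is within 0.1 rad of level (value of joint walnut_tray above 0.32 rad and x of walnut_rosette in the frame of walnut_ledge between -0.072 and -0.045 m and z of walnut_rosette in the frame of walnut_ledge between -0.04 and -0.02 m and linear speed of walnut_rosette below 0.02 m/s and value of joint pale_tray between -0.1 and 0.1 rad); the robot touches nothing.
It fails at once if the robot touched the walnut rosette (contact force between walnut_rosette and the fingers above 0.3 N or contact force between walnut_rosette and the arm above 0.3 N).
It fails at once if the tray with the pale rosette was tipped (value of joint pale_tray above 0.17 rad or value of joint pale_tray below -0.17 rad).
It also fails if it takes over 32 s, if anything falls off the work surface, if the arm or the gripper's body presses on something with over 40 N, if the wrist force passes 120 N, or if a joint passes its speed limit or range.

### The arm

A 6-joint arm with a two-finger parallel gripper is mounted at the origin on the work surface. World frame = base frame: x ahead of the robot, y to its left, z up, the work surface at z = 0. Lengths are in m, angles in rad, forces in N, time in s.
With the tool pointing down it reaches from about 0.35 to 0.85 m from the base axis. Payload 8.1 kg.
Tool frame: the origin (TCP) lies at the very end of the fingers, on their centre line; the grasp point (between the pads) lies 19 mm behind it; z points along the fingers, y is the direction in which the jaws open and shut (so a half turn about z gives the same grasp; the last joint's range is limited). The gripper opens to 93 mm and grips with 3 to 60 N. Pads are 15 mm wide; open, the fingers measure 128 mm over their backs; the gripper's body (75 mm by 188 mm) begins 65 mm behind the grasp point.
Start: joints at [-1.242, 0.13, 1.488, -0, 1.523, -0.085], TCP at [0.241, -0.549, 0.219] pointing down, gripper open.
Joint ranges: [-2.96, 2.96], [-0.89, 2.26], [0.02, 2.5], [-1.34, 4.48], [0, 2.73], [-2.66, 2.66]. Speed limits (rad/s): [2.39, 2.39, 2.79, 3.14, 3.14, 3.14].

### API

Orientations are given as a rotation vector (axis times angle).
In Python, from plant import * gives the robot as it stands.
- The arm moves only by the tool apply_moves, never from a script. Its argument "commands" is one flat list of numbers, 7 for each row, row after row: the shift along the world's x, y, z in cm, then the turn, a rotation vector about the world's x, y, z in rad, then the finger opening in cm, from 0 to 9.3. A call has 1 to 8 rows; each row shifts and turns the pose as measured when the row begins; what a row does not reach is not made up. A row lasts 1/8 s, in which the tool goes at most 62.5 mm and 10.7 degrees, less where a joint would pass 70% of its speed; a pose out of reach is approached as far as the arm can. A call with a gripper value outside its range is refused whole. The fingers move at their own pace and stop on an object; "squeeze" is the grip in N (left out, the last holds). Time passes only in rows, so rows that do not move let the fingers close. It gives the time, the measured TCP pose, the force and the opening at its end, in the units of the state.
- read_state(): the state, without advancing time (a new reading comes with each control period).
- read_camera(name): name is "side" or "top"; returns (picture, depth): 480x640x3 uint8, blue, green, red; 480x640 float32, m along the optical axis (not along the pixel's ray), 0 where there is no reading.
- camera_model(name): a dict with "intrinsics" (3x3 intrinsics, pixels), "R" (3x3) and "t" (3): a world point X has camera coordinates R X + t. Camera axes: x right, y down, z forward; pixel columns grow to the right and rows downward; lengths in m; the calibration is good to about 2 mm. A picture is of the moment at which its call begins. camera_model takes no time and is no camera call.
- close_job(): hands the job in, once; it reports no verdict.
Trained networks look in the newest picture that a camera, given by its name, has taken for a name from the list of things; names that differ only in an ending like _2 or _b are one class to them, and where a whole thing is asked for, a point or a joint stands for the part that bears it (a point fixed in the world has none). Each returns a list of dicts, best first, with "conf" (0 to 1); they miss things now and then, are a little off and sometimes report something else, mostly with a low value. They report only what shows in the picture. A call takes as long as a camera call. They do not tell look-alikes from the thing itself.
- find_in(query, camera): "point" ([x, y, z] in m, in the coordinates of the camera as it stood for that picture, good to about 4 mm: the middle of the surface that is visible of it).
- cut_out(query, camera): "mask" (480x640 bool, what is visible of it).
- spot_point(query, camera): "point" ([x, y, z] in m, in the coordinates of the camera as it stood for that picture, good to about 4 mm: a listed point, or the origin of a listed thing).
The state is a dict: "t": time; "q": joint angles; "dq": joint speeds; "joint_torque": joint torques, N m; "tool_pos": TCP position; "orientation": TCP orientation; "force": force on the tool from outside, world axes, zero at the start; "wrist_torque": the same for the moment, N m; "opening": finger opening in m.
Only numpy, scipy, OpenCV 4.12 (cv2) and the standard library are available. Lean on these libraries where they do the work, as an engineer would, in place of code of your own. Each camera call takes 0.05 s, during which the arm holds its last target. There are 200 camera calls.

## Working session

There is one attempt and no reset: what is moved stays moved. The work goes in short steps, Python scripts to look and compute and a tool call to move; the robot and the scene stay as the last step left them, time stands still between calls to the robot, and variables do not carry over. Pictures are saved under pics/ and viewed, about 8 in all and at most 12, crops included, and the job is handed in when it is done.

Besides the shell and the picture viewer there is one more tool, called after "Call:" by a JSON object that holds its "api" and its "payload", one argument or row to a line. apply_moves: Moves the arm, as the interface text tells. Its arguments: {"type":"object","properties":{"commands":{"type":"array"},"squeeze":{"type":"number"}},"required":["commands"]}

```bash
mkdir -p pics
cat > h.py <<'E'
from plant import *
import numpy as np, cv2
def w(cam,p):
    m=camera_model(cam); return np.array(m["R"]).T@(np.array(p)-np.array(m["t"]))
def px(cam,P):
    m=camera_model(cam); c=np.array(m["R"])@np.array(P)+np.array(m["t"]); u=np.array(m["intrinsics"])@c; return (u[:2]/u[2]).round(0)
def pw(cam,u,v,d):
    m=camera_model(cam); return w(cam,np.linalg.inv(np.array(m["intrinsics"]))@np.array([u,v,1])*d)
E
python3 - <<'E'
from h import *
for c in ("top","side"):
    im,d=read_camera(c); cv2.imwrite(f"pics/{c}0.png",im); np.save(f"pics/{c}0.npy",d)
    for q in ("walnut_rosette","walnut_ledge"):
        for r in spot_point(q,c): 
            P=w(c,r["point"]); print(c,q,round(r["conf"],2),P.round(3),px(c,P))
print(read_state())
E
```

```text
top walnut_rosette 0.9 [0.54  0.18  0.083] [217. 220.]
top walnut_rosette 0.89 [ 0.406  0.102 -0.002] [262. 300.]
top walnut_rosette 0.57 [0.378 0.203 0.002] [207. 314.]
top walnut_ledge 0.93 [0.583 0.303 0.12 ] [140. 187.]
side walnut_rosette 0.93 [ 0.385  0.206 -0.005] [221. 221.]
side walnut_rosette 0.83 [0.408 0.104 0.   ] [240. 256.]
side walnut_rosette 0.6 [0.546 0.18  0.086] [308. 181.]
{'t': 0.3, 'q': array([-1.24237664e+00,  1.30672208e-01,  1.48853654e+00,  9.71739471e-06,
        1.52299904e+00, -8.53816398e-02]), 'dq': array([-0.00164927, -0.00089641, -0.00231275,  0.00206253, -0.00133122,
        0.00073204]), 'joint_torque': array([-4.55518621e-04, -5.59045637e+01, -4.91253161e+01,  7.66912429e-02,
        2.94437644e-02, -7.15989631e-05]), 'tool_pos': array([ 0.24123186, -0.54917523,  0.21828753]), 'orientation': array([-3.07399115e+00, -6.45243620e-01,  1.01974242e-04]), 'force': array([ 0.50536602, -0.52403068, -0.27070625]), 'wrist_torque': array([-0.003207  , -0.03489068,  0.05403847]), 'opening': 0.09305571303237267}
```

View pics/top0.png

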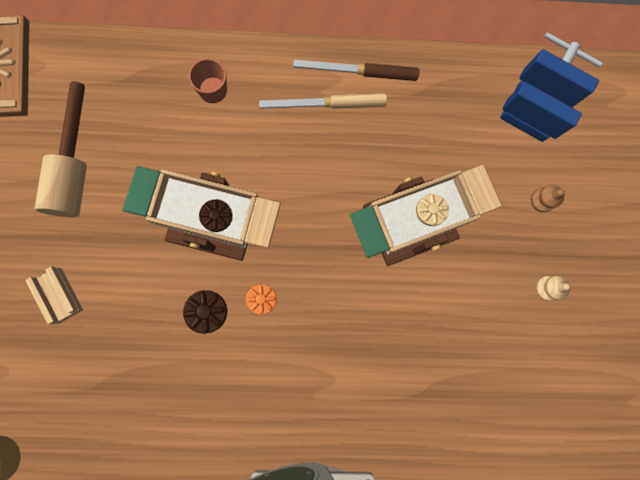

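View pics/side0.png

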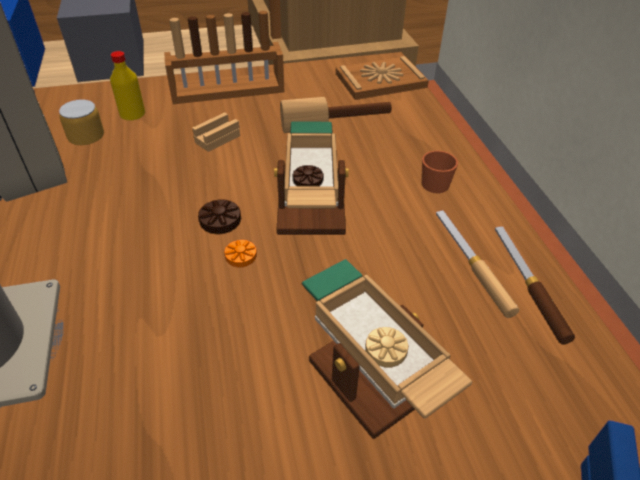

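The top view shows three candidates:
- (215,215): the small dark rosette in the left tray.
- (205,311): a larger dark one on the bench.
- (261,299): an orange one.

The pale rosette at (432,209) is in the right tray. I choose (215,215), so the ledge to press is the green one at (141,190). Next I'll measure it from both views and check it in a close crop.

Run:
```python
from h import *
for c,box in (("top",(110,150,175,230)),("side",(280,115,340,140))):
    im=cv2.imread(f"pics/{c}0.png"); d=np.load(f"pics/{c}0.npy")
    h=cv2.cvtColor(im,cv2.COLOR_BGR2HSV); m=(h[...,0]>65)&(h[...,0]<95)&(h[...,1]>90)
    k=np.zeros_like(m); k[box[1]:box[3],box[0]:box[2]]=1; m&=k
    v,u=np.nonzero(m&(d>0)); P=np.array([pw(c,a,b,d[b,a]) for a,b in zip(u,v)])
    P=P[abs(P[:,2]-np.median(P[:,2]))<.012]
    r=cv2.minAreaRect((P[:,:2]*1000).astype(np.float32)); print(c,len(P),P.mean(0).round(4),np.median(P[:,2]).round(4),r)
    if c=="top": print(cv2.boxPoints(r))
im=cv2.imread("pics/top0.png")[140:340,110:310]; cv2.imwrite("pics/crop.png",cv2.resize(im,(600,600),interpolation=cv2.INTER_CUBIC))
# white floor and far wooden ledge direction
c="top";im=cv2.imread("pics/top0.png"); d=np.load("pics/top0.npy")
v,u=np.mgrid[150:270,120:290]; P=np.array([pw(c,a,b,d[b,a]) for a,b in zip(u.ravel(),v.ravel())])
S=P[(P[:,2]>.105)&(P[:,2]<.13)]; r=cv2.minAreaRect((S[:,:2]*1000).astype(np.float32)); print("rim",r,cv2.boxPoints(r), np.median(S[:,2]))
```

```text
top 1082 [0.5772 0.3024 0.1164] 0.1164 ((577.6781005859375, 302.40264892578125), (39.958587646484375, 77.41998291015625), 77.02770233154297)
[[535.4711  291.62286]
 [610.9152  274.24365]
 [619.8851  313.18243]
 [544.441   330.56165]]
side 384 [0.5782 0.3034 0.1155] 0.1155 ((578.4542236328125, 303.8558654785156), (36.87977600097656, 74.64452362060547), 77.04151153564453)Traceback (most recent call last):
  File "<stdin>", line 13, in <module>
  File "h.py", line 8, in pw
    m=camera_model(cam); return w(cam,np.linalg.inv(np.array(m["intrinsics"]))@np.array([u,v,1])*d)
ValueError: time passes only in moves, steps and waits
```

View pics/crop.png

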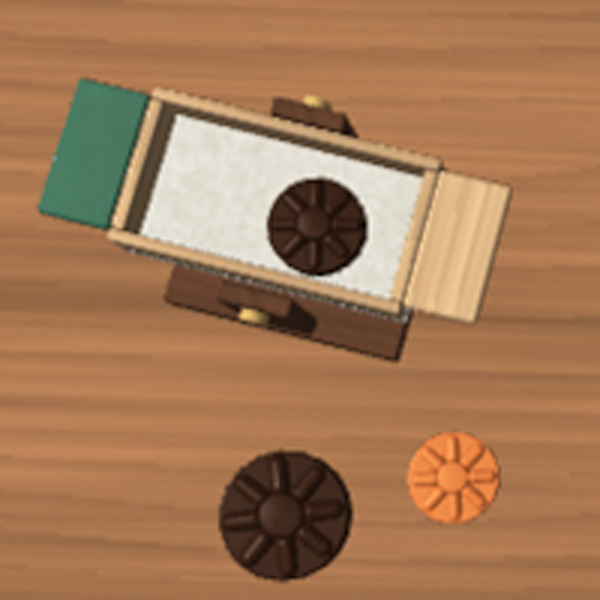

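The crop confirms the left tray: it holds the smaller dark rosette, and its green ledge is at the upper left. Both views agree on the ledge centre, about (0.578, 0.303, 0.116), with outward direction (0.22, 0.97). I'll go above it with closed fingers and the jaw axis across the tray, a turn of about +0.93 rad.

Call:
{"api": "apply_moves", "payload": {
  "commands": [2,5.4,0,0,0,0.12,0,2,5.4,0,0,0,0.12,0,2,5.4,0,0,0,0.12,0,2,5.4,0,0,0,0.12,0,2,5.4,0,0,0,0.12,0,2,5.4,0,0,0,0.12,0,2,5.4,0,0,0,0.12,0,2,5.4,0,0,0,0.09,0],
  "squeeze": 10
}}

```text
t: 1.3
tool_pos: [0.4022, -0.107, 0.217]
orientation: [2.436, 1.982, 0.002]
force: [0.9, -0.0, 0.2]
opening: 0.0174
```

Call:
{"api": "apply_moves", "payload": {
  "commands": [2.2,5.2,0,0,0,0,0,2.2,5.2,0,0,0,0,0,2.2,5.2,0,0,0,0,0,2.2,5.2,0,0,0,0,0,2.2,5.2,0,0,0,0,0,2.2,5.2,0,0,0,0,0,2.2,5.2,0,0,0,0,0,2.2,5.2,0,0,0,0,0]
}}

```text
t: 2.3
tool_pos: [0.5823, 0.3247, 0.2187]
orientation: [2.429, 1.983, 0.008]
force: [0.7, -0.3, 0.1]
opening: 0.0003
```

Call:
{"api": "apply_moves", "payload": {
  "commands": [-0.2,-1.5,-3,0,0,0,0,0,0,-3,0,0,0,0,0,0,0,0,0,0,0]
}}

```text
t: 2.68
tool_pos: [0.5807, 0.3146, 0.1547]
orientation: [2.425, 1.99, 0.006]
force: [-0.2, -0.5, 0.9]
opening: 0.0003
```

Run:
```python
from h import *
s=read_state(); print(s["tool_pos"],s["q"].round(2))
a,_=read_camera("top"); b,_=read_camera("side")
f=lambda i,u,v:cv2.resize(i[v:v+150,u:u+150],(400,400))
cv2.imwrite("pics/n1.png",np.hstack([f(a,90,130),f(b,230,60)])); print(px("top",s["tool_pos"]),px("side",s["tool_pos"]))
```

```text
[0.58065582 0.31457294 0.15470421] [ 0.42  0.32  1.38 -0.    1.43  0.62]
[125. 182.] [311. 105.]
```

View pics/n1.png

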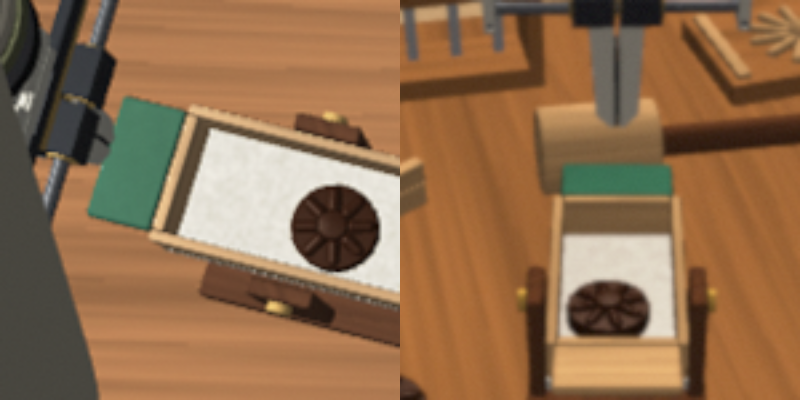

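The fingers are over the ledge, centred across it and 11 mm outward of its middle: the tip shows at about (100,145) in the left half and (617,120) in the right half. The rosette is still at its starting place. I'll shift 6 mm inward and press down.

Call:
{"api": "apply_moves", "payload": {
  "commands": [-0.1,-0.6,-1.5,0,0,0,0,0,0,-1.5,0,0,0,0,0,0,-1,0,0,0,0,0,0,-1,0,0,0,0,0,0,-1,0,0,0,0,0,0,-0.8,0,0,0,0]
}}

```text
t: 3.52
tool_pos: [0.5846, 0.3105, 0.0925]
orientation: [2.423, 1.987, 0.03]
force: [0.3, 2.1, 2.3]
opening: 0.0003
```

Call:
{"api": "apply_moves", "payload": {
  "commands": [0,0,-0.8,0,0,0,0,0,0,-0.6,0,0,0,0,0,0,-0.5,0,0,0,0,0,0,-0.4,0,0,0,0]
}}

```text
t: 4.03
tool_pos: [0.5857, 0.3115, 0.0723]
orientation: [2.422, 1.987, 0.035]
force: [-15.6, -3.8, 38.1]
opening: 0.0006
```

The force has jumped to 38 N, so the tray is at its stop. I'll lift straight off.

Call:
{"api": "apply_moves", "payload": {
  "commands": [0,0,1,0,0,0,0,0,0,3,0,0,0,0,0,0,4,0,0,0,0,0,3,4,0,0,0,0,0,3,3,0,0,0,0,0,0,0,0,0,0,0]
}}

```text
t: 4.78
tool_pos: [0.5838, 0.3682, 0.2244]
orientation: [2.424, 1.983, 0.022]
force: [0.2, 0.3, -1.1]
opening: 0.0004
```

Run:
```python
from h import *
s=read_state(); print(s["t"],s["tool_pos"],s["force"])
ims=[]
for c in ("top","side"):
    im,d=read_camera(c); ims.append(im); np.save(f"pics/{c}2.npy",d)
    for q in ("walnut_rosette","walnut_ledge","pale_tray"):
        for r in (spot_point if q!="pale_tray" else find_in)(q,c): print(c,q,round(r["conf"],2),w(c,r["point"]).round(3))
    h=cv2.cvtColor(im,cv2.COLOR_BGR2HSV); m=(h[...,0]>65)&(h[...,0]<95)&(h[...,1]>90)
    x0,y0,x1,y1=(90,130,200,240) if c=="top" else (270,100,350,170)
    k=np.zeros_like(m);k[y0:y1,x0:x1]=1;v,u=np.nonzero(m&k&(d>0))
    M=camera_model(c);P=(np.linalg.inv(np.array(M["intrinsics"]))@np.array([u,v,np.ones_like(u)])*d[v,u]).T
    P=(P-np.array(M["t"]))@np.array(M["R"]);P=P[(P[:,2]>.03)&(P[:,2]<.11)]
    A=np.c_[P[:,:2],np.ones(len(P))];g=np.linalg.lstsq(A,P[:,2],rcond=None)[0];print(c,"green",len(P),P.mean(0).round(3),"tilt",np.arctan(-(g[0]*.2245+g[1]*.9745)))
cv2.imwrite("pics/n2.png",np.hstack([cv2.resize(ims[0][140:290,100:290],(400,316)),cv2.resize(ims[1][90:240,210:400],(400,316))]))
```

```text
4.775 [0.58377281 0.36820901 0.22439602] [ 0.18009761  0.26103818 -1.07224157]
top walnut_rosette 0.82 [0.558 0.248 0.066]
top walnut_rosette 0.82 [0.381 0.203 0.001]
top walnut_rosette 0.71 [ 0.407  0.104 -0.002]
top walnut_ledge 0.86 [0.582 0.312 0.071]
top pale_tray 0.65 [ 0.564 -0.163  0.114]
top green 721 [0.579 0.308 0.071] tilt 0.4258127896915161
side walnut_rosette 0.94 [0.408 0.105 0.001]
side walnut_rosette 0.62 [ 0.385  0.204 -0.003]
side walnut_rosette 0.58 [0.559 0.248 0.065]
side walnut_ledge 0.66 [0.582 0.308 0.068]
side pale_tray 0.73 [ 0.565 -0.182  0.111]
side green 72 [0.581 0.309 0.07 ] tilt 0.44250553190541875
```

View pics/n2.png

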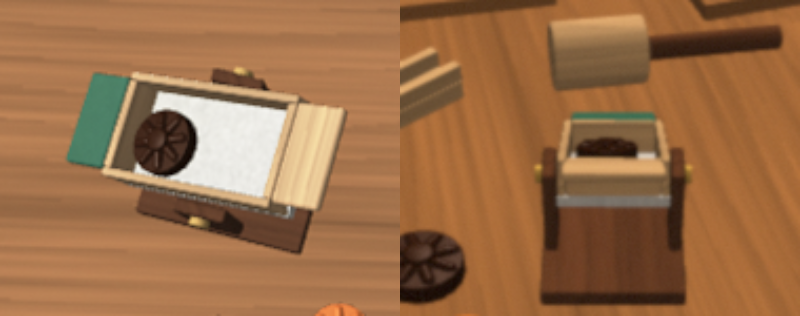

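The tray is fully tipped, at about 0.43 rad. The rosette lies flat against the green end wall, at x ≈ -0.058 and z ≈ -0.030 in the ledge frame. The arm is clear and the pale tray hasn't moved, so I'm handing in.

```bash
python3 -c "
from plant import *
print(close_job())"
```

```text
the job is handed in; nothing more can be done
None
```

I pushed the green ledge of the walnut tray down to its stop with closed fingers, then lifted straight off. I handed the job in about 5 s into the 32 s allowed.

- **Tilt:** the fit to the green ledge gave 0.43 rad from the top camera and 0.44 rad from the side. The stop is at 0.42, so these are slight overestimates. The ledge sits at about 0.070 m high, as expected when fully tipped.
- **Rosette:** it slid to the green end and lies flat against the wall, at x ≈ -0.058 m and z ≈ -0.030 m in the ledge frame. Both are inside the limits. I took its position once from each camera, so I did not measure its speed. The fingers touched only the ledge.
- **Pale tray:** the arm passed about 10 cm above it. It was found at 0.111–0.114 m high, which fits a level tray, but I did not fit its tilt.
- **Force:** the wrist reading was 38 N at the end of the push. That is under the 120 N wrist limit and came through the fingertips. It fell to about 1 N (sensor noise) after lifting clear.

No check failed or disagreed.

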